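Feel for the blind hole and seat the skimmer's locating pin

TASK

Take the locating pin with the square grip out of the white rack and set its tip on the black plate of the grey skimmer stand. Slide it over the plate with light pressure until it drops into the single unmarked hole, push it gently fully home so that its collar rests on the plate, and let it go upright. Never squash the plate more than 6 mm down on its rubber feet, and leave the other things where they are.

Things in the scene. Friction and masses are not known exactly. Their poses are not given: they have to be found in the camera images.
- frame: The skimmer stand, fixed, at a random place and yaw: a grey plastic frame 160 x 160 x 49 mm (x, y, z); origin at the centre of its underside on the work surface, z up. Its top is a lip 35 mm wide and 4 mm thick round a central square opening of 90 x 90 mm, sides along its x and y, through which the flat black plate shows. The plate cannot turn or move sideways.
- opening (a point): Centre of the frame's opening, level with the plate's top (45 mm above the work surface, 4 mm below the lip's top), axes as the frame's. The plate has ONE round blind hole, 12 mm across, 24 mm deep, 1 mm chamfer, black like the plate. Its centre lies anywhere within 10 mm in x and 10 mm in y of this point (frame axes), different each time; no reading tells where.
- plate (a joint): How far the black plate is pressed down on its soft rubber feet, in m: 0 at rest, growing downward, stops at 0.010. It springs back. It starts to give at about 1.5 N and then takes 2 N for each mm (about 5.5 N at 2 mm, 13.5 N at 6 mm).
- rack: White plastic storage rack, fixed, at a random place and yaw: a block 60 x 210 x 45 mm (x, y, z) with three upright through holes 14 mm across at y = -65, 0 and +65 mm on its long axis; origin at the centre of its underside. Three grey parts stand in the holes in random order, each hanging by a collar or head on the rack's top: pin, plug and probe.
- pin: The locating pin, grey plastic, about 60 g (varies), standing upright in one of the rack's holes; origin at the centre of its tip (its lowest point), z up along the pin. From the tip up: a round shank 10 mm across and 22 mm long with its first 3 mm tapered from 6 mm across; a round collar 22 mm across from 22 to 26 mm; a square grip 20 x 20 mm (faces along its x and y) from 26 to 72 mm. It is the only one with a square grip.
- pin_tip (a point): The centre of the pin's tip, the same point as the pin's origin. The pin's x axis starts within 0.3 rad of the rack's x (across its row of holes).
- plug: Bystander in the rack: grey plug with a low round head 38 mm across, 22 mm tall above the rack; origin at its lowest point.
- probe: Bystander in the rack: grey round probe 19 mm across, narrowing to 12 mm, 64 mm tall above the rack; origin at its lowest point.
- additive: Bystander: white bottle 60 mm across, 150 mm tall; origin at the centre of its underside.
- trace: Bystander: amber bottle 48 mm across, 120 mm tall; origin at the centre of its underside.
- foodjar: Bystander: clear jar 70 mm across, 70 mm tall; origin at the centre of its underside.
- brush: Bystander: a brush lying on the table; origin at the underside.
- union: Bystander: red pipe ring 50 mm across, 28 mm tall; origin at the centre of its underside.
- cup: Bystander: clear cup 70 mm across, 60 mm tall; origin at the centre of its underside.
There are look-alikes about, which are no part of the job. Of the things that look like the frame, the middle-sized one is meant.

How it is judged:
By the outcome, as a careful person would: the job done as asked, in the order asked, and still so for the second after the job is handed in, with the robot touching nothing.
It also fails if it takes over 72 s, if anything falls off the work surface, if the arm or the gripper's body presses on something with over 40 N, if the wrist force passes 120 N, or if a joint passes its speed limit or range.

ROBOT

A 7-joint arm with a two-finger parallel gripper is mounted at the origin on the work surface. World frame = base frame: x ahead of the robot, y to its left, z up, the work surface at z = 0. Lengths are in mm, angles in rad, forces in N, time in s.
With the tool pointing down it reaches from about 400 to 850 mm from the base axis. Payload 10.4 kg.
Tool frame: the origin (TCP) lies midway between the tips of the shut fingers; the grasp point (between the pads) lies 19 mm behind it; z points along the fingers, y is the line along which they close (so a half turn about z gives the same grasp; the last joint's range is limited). The gripper opens to 87 mm and grips with 3 to 60 N. Pads are 19 mm wide; open, the fingers measure 117 mm over their backs; the gripper's body (75 mm by 190 mm) begins 51 mm behind the grasp point.
Start: joints at [1.217, 0.332, -0.065, 1.46, 0.022, 1.35, -0.088], TCP at [203.022, -591.13, 222.576] pointing down, gripper open.
Joint ranges: [-2.6, 2.6], [-0.5, 2.12], [-1.47, 1.34], [0.16, 2.42], [-1.27, 4.41], [0.06, 2.06], [-2.6, 2.6]. Speed limits (rad/s): [2.22, 2.22, 2.79, 2.79, 3.14, 3.14, 3.14].

INTERFACE

Orientations are given as a unit quaternion [w, x, y, z].
In Python, from station import readout, viewer, ticket gives the robot as it stands.
- The arm moves only by the tool apply_moves, never from a script. Its argument "targets" is a list of rows, each a list of 5 numbers: the shift along the tool's x, y, z in m, then the turn about the tool's z in rad, then the closure, from 0 (fully open) to 1 (shut). In form: [[tx, ty, tz, twist, hand], ...]. A call has exactly 8 rows; each row shifts and turns the commanded pose from where the row before left it, along the tool's axes as they then stand; what a row does not reach is not made up. A row lasts 1/8 s, in which the tool goes at most 62.5 mm and 10.7 degrees, less where a joint would pass 70% of its speed; a pose out of reach is approached as far as the arm can. A call with a gripper value outside its range is refused whole. The fingers move at their own pace and stop on an object; "force" is the grip in N (left out, the last holds). Time passes only in rows, so rows that do not move let the fingers close, or fill a call up. It gives the time, the measured TCP pose, the force, the opening and the grip force at its end, in the units of the state.
- readout.sense(): the state, without advancing time (a new reading comes with each control period).
- viewer.grab_frame(name): name is "scene" or "top" or "wrist"; returns (picture, depth): 420x560x3 uint8, red, green, blue; 420x560 float32, mm along the optical axis (not along the pixel's ray), 0 where there is no reading.
- viewer.camera_info(name): a dict with "fx", "fy", "cx", "cy" (pixels), "T" (4x4, takes a point from camera to world coordinates). Camera axes: x right, y down, z forward; pixel columns grow to the right and rows downward; lengths in mm; the calibration is good to about 2 mm. A picture is of the moment at which its call begins: read the wrist's pose just before it. camera_info takes no time and is no camera call; for the wrist camera it gives the pose at the moment of the call.
- ticket.close_job(): hands the job in; it is judged then, once.
The state is a dict: "time_s": time; "qpos": joint angles; "qvel": joint speeds; "joint_efforts": joint torques, N m; "eef_pos": TCP position; "tcp_rot": TCP orientation; "ft_force": force on the tool from outside, world axes, zero at the start; "torque": the same for the moment, N m; "opening": finger opening in mm; "grasp_force": force on a finger pad.
Only numpy, scipy, OpenCV 4.12 (cv2) and the standard library are available. Lean on these libraries where they do the work, as an engineer would, in place of code of your own. Each camera call takes 0.05 s, during which the arm holds its last target. There are 200 camera calls.

## Working session

There is one attempt and no reset: what is moved stays moved. The work goes in short steps, Python scripts to look and compute and a tool call to move; the robot and the scene stay as the last step left them, time stands still between calls to the robot, and variables do not carry over. Pictures are saved under pics/ and viewed, at most 10 in all, crops included, and the job is handed in when it is done.

Besides the shell and the picture viewer there is one more tool, called after ">>>" by a JSON object that holds its "fn" and its "kwargs". apply_moves: Moves the arm, as the interface text tells. Its arguments: {"type":"object","properties":{"targets":{"type":"array","items":{"type":"array","items":{"type":"number"}}},"force":{"type":"number"}},"required":["targets"]}

```bash
mkdir -p pics; cat > h.py <<'E'
import numpy as np,cv2
from station import readout,viewer,ticket
def grab(n,tag):
    i=viewer.camera_info(n);p,d=viewer.grab_frame(n)
    cv2.imwrite(f'pics/{tag}.png',p[:,:,::-1]);np.savez(f'{tag}.npz',p=p,d=d,T=i['T'],k=[i['fx'],i['fy'],i['cx'],i['cy']])
def load(tag):
    z=np.load(f'{tag}.npz');return z['p'],z['d'],z['T'],z['k']
def world(tag):
    p,d,T,k=load(tag);v,u=np.mgrid[:d.shape[0],:d.shape[1]]
    c=np.stack([(u-k[2])/k[0]*d,(v-k[3])/k[1]*d,d,np.ones_like(d)],-1)
    w=(c@np.array(T).T)[...,:3];w[d==0]=np.nan;return p,w
E
python3 - <<'E'
from h import *
grab('top','top');grab('scene','scene')
a=cv2.imread('pics/top.png');cv2.imwrite('pics/top_b.png',cv2.resize(a,(800,600)))
print(readout.sense()); print(viewer.camera_info('top'))
E
```

```text
{'time_s': 0.1, 'qpos': array([ 1.21739254,  0.33282568, -0.0647323 ,  1.4608838 ,  0.02161956,
        1.34989695, -0.08848589]), 'qvel': array([ 0.00201475, -0.00137434,  0.00141797, -0.00230601,  0.00066391,
        0.00223309, -0.00069541]), 'joint_efforts': array([ 2.12837171e-03, -6.24547720e+01,  2.51226209e-02, -3.90719748e+01,
       -6.12803246e-02,  3.64902732e-02,  7.47172180e-05]), 'eef_pos': array([ 202.89334222, -590.77084328,  221.81032939]), 'tcp_rot': array([-6.43132533e-04,  9.86346392e-01,  1.64682608e-01, -1.42151906e-04]), 'ft_force': array([-0.30859102,  0.45135747, -0.09285569]), 'torque': array([ 0.02043222,  0.03251475, -0.02486023]), 'grasp_force': 0.0, 'opening': 87.18705131830042}
{'fx': 500.3935717279928, 'fy': 500.3935717279928, 'cx': 281.47750180717395, 'cy': 223.75124769961326, 'T': array([[ 4.40473639e-04, -9.94358000e-01,  1.06075318e-01,
         3.71132233e+02],
       [-9.99519851e-01, -3.72418697e-03, -3.07603411e-02,
         1.69544259e+01],
       [ 3.09818356e-02, -1.06010837e-01, -9.93882200e-01,
         1.26901738e+03],
       [ 0.00000000e+00,  0.00000000e+00,  0.00000000e+00,
         1.00000000e+00]])}
```

View pics/top_b.png

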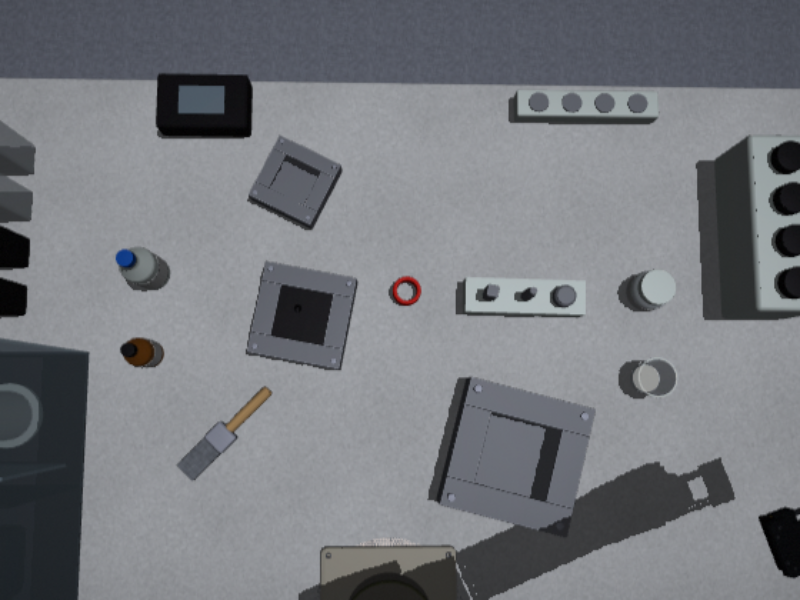

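View pics/scene.png

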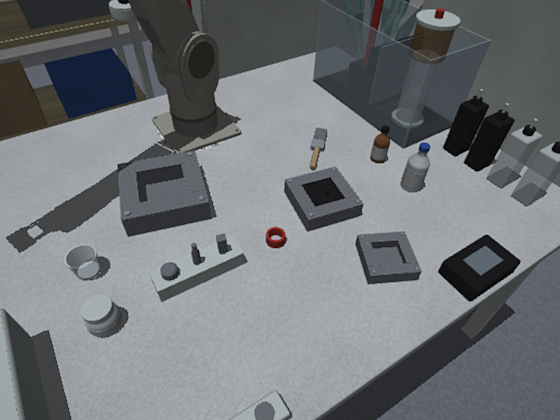

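The top view (800 px) shows three frame look-alikes: small (295,182), medium with a black plate (301,315) and large (515,455). The medium one fits. The rack is at (525,297), with candidate pins at (491,292) and (528,294) and the plug at (565,296). I'll confirm both choices in one enlarged crop.

```bash
python3 - <<'E'
from h import *
a=cv2.imread('pics/top.png')
f=cv2.resize(a[180:262,168:254],(400,381),interpolation=cv2.INTER_CUBIC)
r=cv2.resize(a[185:230,318:418],(800,360),interpolation=cv2.INTER_CUBIC)
o=np.zeros((600,800,3),np.uint8);r=cv2.resize(r,(600,270));o[:270,:600]=r
f=cv2.resize(f,(346,330));o[270:,:346]=f
f2=cv2.convertScaleAbs(a[200:245,185:235],alpha=3);o[270:,400:766]=cv2.resize(f2,(366,330),interpolation=cv2.INTER_CUBIC)
cv2.imwrite('pics/c.png',o)
p,w=world('top')
def rect(m):
    c=w[m][:,:2].astype(np.float32);return cv2.minAreaRect(c),len(c),np.median(w[m][:,2])
def comp(m,uv):
    n,l=cv2.connectedComponents(m.astype(np.uint8),connectivity=4);return l==l[uv[1],uv[0]]
z=w[...,2]
print('lip',rect(comp((z>42)&(z<58)&(p.min(-1)>60),(185,240))) )
blk=(p.max(-1)<60)&(z>36)&(z<52)
print('plate',rect(comp(blk,(200,222))))
print('rack',rect(comp((z>38)&(z<52)&(p.min(-1)>120),(350,200))))
for n,(u,v) in dict(a=(344,204),b=(370,206),c=(395,207),hole=(208,215)).items():
    s=(slice(v-8,v+9),slice(u-9,u+10)); print(n,np.nanmax(z[s]),w[v,u])
    m=np.zeros_like(z,bool);m[s]=True; m&=z>np.nanmax(z[s])-8
    print(rect(m), w[m].mean(0))
E
```

```text
lip (((510.7242736816406, 151.58651733398438), (160.33151245117188, 160.2223663330078), 79.30738067626953), 2898, np.float64(49.84331484289294))
plate (((510.3876647949219, 151.76348876953125), (90.81781768798828, 89.43492889404297), 79.26476287841797), 1309, np.float64(45.95551209780683))
rack (((545.8764038085938, -235.17269897460938), (209.79331970214844, 60.85498046875), 88.44589233398438), 1495, np.float64(45.12946909927132))
a 100.87755516474613 [ 544.48905035 -168.47104148   93.47147543]
(((546.7500610351562, -169.9082794189453), (19.429012298583984, 19.055286407470703), 76.23933410644531), 53, np.float64(95.59802311806675)) [ 546.78770923 -169.44989774   95.76807359]
b 112.67393865574422 [ 540.60993062 -231.63897666   89.0881862 ]
(((544.6234741210938, -233.8267059326172), (10.342386245727539, 10.541383743286133), 18.415477752685547), 20, np.float64(108.43067116394332)) [ 544.89478627 -234.34617929  108.37665319]
c 72.40070305803442 [ 541.17945114 -296.8861034    70.07003462]
(((543.66796875, -298.75726318359375), (32.788177490234375, 35.13743591308594), 44.788848876953125), 135, np.float64(66.90736280734336)) [ 543.84066763 -298.64073005   67.34590839]
hole 51.51451862623708 [525.05836387 161.74109885  25.9180117 ]
(((522.5304565429688, 159.41517639160156), (40.360862731933594, 44.640750885009766), 0.4224945902824402), 252, np.float64(46.54660801417833)) [523.09610046 159.17829342  46.70807992]
```

View pics/c.png

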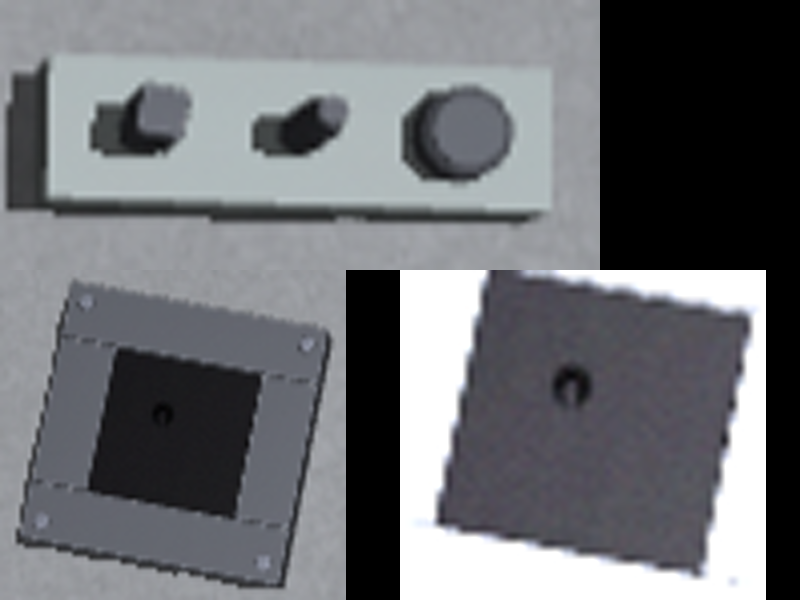

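The crop shows that the left part, at (162,112), has the square grip, so it is the pin. The middle part is the round probe and the right one is the plug. The medium frame has the black plate, with a dark hole at (573,385) in the contrast crop. That puts the hole at about (522,159). I'll move above the pin.

>>> {"fn": "apply_moves", "kwargs": {"targets": [[0.046, -0.028, -0.005, 0, 0.4], [0.046, -0.028, -0.005, 0, 0.4], [0.046, -0.028, -0.005, 0, 0.4], [0.046, -0.028, -0.005, 0, 0.4], [0.046, -0.028, -0.005, 0, 0.4], [0.046, -0.028, -0.005, 0, 0.4], [0.046, -0.028, -0.005, 0, 0.4], [0.046, -0.028, -0.005, 0, 0.4]], "force": 15}}

```text
time_s: 1.1
eef_pos: [479.0, -258.3, 262.5]
tcp_rot: [0.0, 0.986, 0.165, -0.0]
ft_force: [0.6, 0.8, -0.0]
opening: 52.1
grasp_force: 0.0
```

>>> {"fn": "apply_moves", "kwargs": {"targets": [[0.046, -0.028, 0, 0, 0.4], [0.045, -0.028, 0, 0, 0.4], [0, 0, 0, 0.12, 0.4], [0, 0, 0, 0.12, 0.4], [0, 0, 0, 0.091, 0.4], [0, 0, 0, 0, 0.4], [0, 0, 0, 0, 0.4], [0, 0, 0, 0, 0.4]]}}

```text
time_s: 2.1
eef_pos: [546.1, -177.2, 262.5]
tcp_rot: [-0.0, 1.0, 0.0, -0.0]
ft_force: [-0.2, -0.3, -0.1]
opening: 52.5
grasp_force: 0.0
```

```bash
python3 - <<'E'
from h import *
s=readout.sense();print(s['eef_pos'],s['tcp_rot'],s['ft_force'],s['opening'],s['time_s'])
grab('wrist','w1');T=viewer.camera_info('wrist')['T'];print(T.round(2))
p,w=world('w1')
m=(w[...,2]>88)&(w[...,2]<102)
n,l,st,ce=cv2.connectedComponentsWithStats(m.astype(np.uint8))
for i in range(1,n):
    if st[i,4]>100:print(st[i],cv2.minAreaRect(w[l==i][:,:2].astype(np.float32)),np.median(w[l==i],0))
E
```

```text
[ 546.11708513 -177.22794507  262.46752284] [-3.13210845e-06  9.99999875e-01  4.94505863e-04 -7.51279186e-05] [-0.1939034  -0.2938178  -0.09832798] 52.46477823606093 2.1
[[ 0.0000e+00 -9.7000e-01 -2.6000e-01  6.1769e+02]
 [-1.0000e+00 -0.0000e+00 -0.0000e+00 -1.7637e+02]
 [ 0.0000e+00  2.6000e-01 -9.7000e-01  4.2432e+02]
 [ 0.0000e+00  0.0000e+00  0.0000e+00  1.0000e+00]]
[263 179  24  23 414] ((548.1753540039062, -171.49179077148438), (19.857799530029297, 20.144851684570312), 78.29444122314453) [ 548.7688664  -171.85859054   94.42557867]
```

View pics/w1.png

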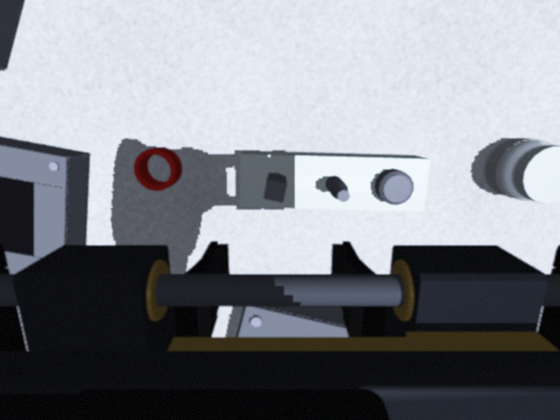

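Pin found at about (548,-171) with yaw of about -0.205; wrist px (275,190) is its square top. I'll align and descend.

>>> {"fn": "apply_moves", "kwargs": {"targets": [[0.0017, -0.0065, 0, 0, 0.4], [0, 0, 0, 0.1, 0.4], [0, 0, 0, 0.105, 0.4], [0, 0, 0.055, 0, 0.4], [0, 0, 0.055, 0, 0.4], [0, 0, 0.045, 0, 0.4], [0, 0, 0.03, 0, 0.4], [0, 0, 0.017, 0, 0.4]]}}

```text
time_s: 3.15
eef_pos: [547.4, -170.1, 59.1]
tcp_rot: [-0.0, 0.995, -0.102, -0.001]
ft_force: [0.5, 0.4, 0.5]
opening: 51.8
grasp_force: 0.0
```

>>> {"fn": "apply_moves", "kwargs": {"targets": [[0, 0, 0, 0, 0.4], [0, 0, 0, 0, 1], [0, 0, 0, 0, 1], [0, 0, 0, 0, 1], [0, 0, 0, 0, 1], [0, 0, 0, 0, 1], [0, 0, 0, 0, 1], [0, 0, 0, 0, 1]], "force": 20}}

```text
time_s: 4.15
eef_pos: [548.1, -170.9, 60.9]
tcp_rot: [0.0, 0.995, -0.102, 0.0]
ft_force: [-0.8, -0.7, 5.0]
opening: 20.0
grasp_force: 20.0
```

>>> {"fn": "apply_moves", "kwargs": {"targets": [[0, 0, -0.01, 0, 1], [0, 0, -0.02, 0, 1], [0, 0, -0.03, 0, 1], [0, 0, -0.03, 0, 1], [0, 0, -0.02, 0, 1], [0, 0, 0, 0, 1], [0, 0, 0, 0, 1], [0, 0, 0, 0, 1]]}}

```text
time_s: 5.15
eef_pos: [547.3, -170.6, 169.4]
tcp_rot: [-0.0, 0.995, -0.102, -0.001]
ft_force: [0.7, -0.5, -0.5]
opening: 20.2
grasp_force: 20.0
```

```bash
python3 - <<'E'
from h import *
s=readout.sense();print(s['eef_pos'],s['tcp_rot'],s['ft_force'],s['opening'],s['torque'])
R=np.array([[np.cos(-.204),np.sin(-.204)],[np.sin(-.204),-np.cos(-.204)]]) # cols tool x,y
print((R.T@(np.array([470,150])-s['eef_pos'][:2])).round(1), (R.T@(np.array([522,158.8])-np.array([470,150]))).round(1))
E
```

```text
[ 547.29006257 -170.56192858  169.38419437] [-1.75405104e-04  9.94746337e-01 -1.02366526e-01 -8.88491286e-04] [ 0.70188536 -0.45550568 -0.50072818] 20.20827117719301 [ 0.00749389 -0.00315938  0.01593954]
[-140.6 -298.3] [ 49.1 -19.2]
```

>>> {"fn": "apply_moves", "kwargs": {"targets": [[-0.0176, -0.0373, 0, 0, 1], [-0.0176, -0.0373, 0, 0, 1], [-0.0176, -0.0373, 0, 0, 1], [-0.0176, -0.0373, 0, 0, 1], [-0.0176, -0.0373, 0, 0, 1], [-0.0176, -0.0373, 0, 0, 1], [-0.0176, -0.0373, 0, 0, 1], [-0.0176, -0.0373, 0, 0, 1]]}}

```text
time_s: 6.15
eef_pos: [470.1, 151.2, 170.0]
tcp_rot: [0.0, 0.995, -0.102, -0.0]
ft_force: [0.4, 0.6, -0.5]
opening: 19.9
grasp_force: 20.0
```

>>> {"fn": "apply_moves", "kwargs": {"targets": [[0, 0, 0, 0, 1], [0, 0, 0, 0, 1], [0, 0, 0, 0, 1], [0, 0, 0, 0, 1], [0, 0, 0, 0, 1], [0, 0, 0, 0, 1], [0, 0, 0, 0, 1], [0, 0, 0, 0, 1]]}}

```text
time_s: 7.15
eef_pos: [470.9, 150.1, 170.5]
tcp_rot: [0.0, 0.995, -0.102, 0.0]
ft_force: [0.2, -0.2, -0.4]
opening: 19.8
grasp_force: 20.0
```

```bash
python3 - <<'E'
from h import *
s=readout.sense();print(s['eef_pos'],s['tcp_rot'],s['ft_force'],s['opening'],s['torque'])
grab('wrist','w2')
p,w=world('w2')
a=cv2.convertScaleAbs(p[:,:,::-1],alpha=2)
cv2.imwrite('pics/w2b.png',cv2.resize(a,(800,600)))
m=(w[...,2]<38)&(w[...,2]>5)&(abs(w[...,0]-522)<12)&(abs(w[...,1]-159)<12)
print(m.sum(),np.argwhere(m).mean(0),w[m].mean(0))
E
```

```text
[470.85398127 150.08336791 170.52767512] [ 4.42805185e-05  9.94742015e-01 -1.02412505e-01  3.07248415e-05] [ 0.18649281 -0.201096   -0.41385591] 19.808347639469716 [ 0.02651612  0.04338695 -0.02161642]
152 [144.42105263 259.00657895] [521.92051739 159.18967995  22.89591389]
```

View pics/w2b.png

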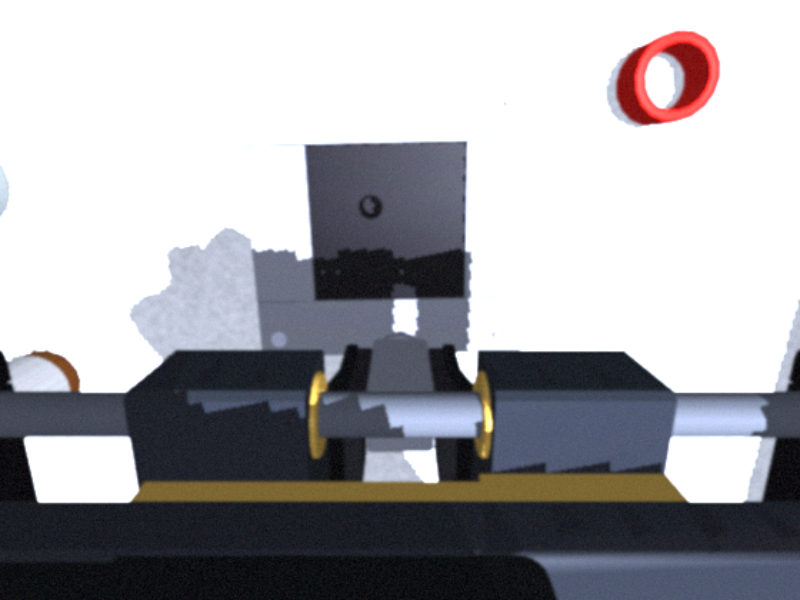

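The hole shows at px (371,206) of the 800 px view. I'll compute its position at plate level and check where the pin sits in the grip.

```bash
python3 - <<'E'
from h import *
def at(tag,u,v,z):
    p,d,T,k=load(tag);r=T[:3,:3]@np.array([(u-k[2])/k[0],(v-k[3])/k[1],1]);t=(z-T[2,3])/r[2];return T[:3,3]+t*r
for u,v in [(259.2,143.7)]:print('hole wrist',at('w2',u,v,45))
print('hole top',at('top',208.2,215.2,45))
# plate rect in wrist, using dark edges (u,v of corners /800*560)
for c in [(306,144),(466,142),(465,298),(316,299)]:print(at('w2',c[0]*.7,c[1]*.7,49).round(1))
p,w=world('w2')
m=np.zeros(w.shape[:2],bool);m[238:300,262:302]=True
m&=(w[...,2]>170)&(w[...,2]<200)
if m.any():print('pin top',m.sum(),cv2.minAreaRect(w[m][:,:2].astype(np.float32)),w[m].mean(0))
vals=w[235:290:5,281];print(vals.round(1))
E
```

```text
hole wrist [523.8018224  157.29472691  45.        ]
hole top [522.2030847  159.02180592  45.        ]
[563.8 184.5  49. ]
[546.8  97.8  49. ]
[459.1 113.4  49. ]
[476.7 201.   49. ]
pin top 1018 ((480.37664794921875, 148.1736602783203), (19.450035095214844, 1.6331615447998047), 76.88147735595703) [480.39338521 148.23754541 186.05205358]
[[481.4 148.1 159.3]
 [480.5 148.3 164.6]
 [480.6 148.3 172. ]
 [480.5 148.4 178.4]
 [480.3 148.5 184. ]
 [480.4 148.5 190. ]
 [480.7 148.4 196.1]
 [480.5 148.5 200.7]
 [503.5 143.9 253.8]
 [502.8 144.1 255. ]
 [501.9 144.2 255.8]]
```

>>> {"fn": "apply_moves", "kwargs": {"targets": [[0.019, -0.0091, 0, 0, 1], [0.0188, -0.0091, 0, 0, 1], [0, 0, 0.025, 0, 1], [0, 0, 0.025, 0, 1], [0, 0, 0.02, 0, 1], [0, 0, 0.01, 0, 1], [0, 0, 0, 0, 1], [0, 0, 0, 0, 1]]}}

```text
time_s: 8.2
eef_pos: [512.1, 160.5, 91.4]
tcp_rot: [-0.0, 0.995, -0.102, 0.001]
ft_force: [0.4, 0.7, 0.1]
opening: 19.9
grasp_force: 20.0
```

>>> {"fn": "apply_moves", "kwargs": {"targets": [[0, 0, 0.002, 0, 1], [0, 0, 0.001, 0, 1], [0, 0, 0.001, 0, 1], [0, 0, 0.001, 0, 1], [0, 0, 0, 0, 1], [0, 0, 0, 0, 1], [0, 0, 0, 0, 1], [0, 0, 0, 0, 1]]}}

```text
time_s: 9.2
eef_pos: [511.6, 160.2, 85.5]
tcp_rot: [0.0, 0.995, -0.102, 0.0]
ft_force: [-0.1, 0.4, -0.7]
opening: 20.2
grasp_force: 20.0
```

>>> {"fn": "apply_moves", "kwargs": {"targets": [[0, 0, 0.0005, 0, 1], [0, 0, 0.0005, 0, 1], [0, 0, 0.0005, 0, 1], [0, 0, 0.0005, 0, 1], [0, 0, 0.0005, 0, 1], [0, 0, 0.0005, 0, 1], [0, 0, 0, 0, 1], [0, 0, 0, 0, 1]]}}

```text
time_s: 10.2
eef_pos: [511.6, 160.2, 82.6]
tcp_rot: [0.0, 0.995, -0.102, 0.0]
ft_force: [-0.5, -1.0, 1.6]
opening: 19.8
grasp_force: 20.0
```

>>> {"fn": "apply_moves", "kwargs": {"targets": [[0, 0, 0.0004, 0, 1], [0, 0, 0.0004, 0, 1], [0, 0, 0, 0, 1], [0, 0, 0, 0, 1], [0.001, 0, 0, 0, 1], [0.001, 0, 0, 0, 1], [0, 0, 0, 0, 1], [0, 0, 0, 0, 1]]}}

```text
time_s: 11.2
eef_pos: [513.5, 159.9, 81.7]
tcp_rot: [-0.0, 0.995, -0.102, 0.0]
ft_force: [-2.4, 0.6, 3.3]
opening: 20.0
grasp_force: 20.0
```

>>> {"fn": "apply_moves", "kwargs": {"targets": [[0.001, 0, 0, 0, 1], [0.001, 0, 0, 0, 1], [0.001, 0, 0, 0, 1], [0.001, 0, 0, 0, 1], [0.001, 0, 0, 0, 1], [0, 0, 0, 0, 1], [0, 0, 0, 0, 1], [0, 0, 0, 0, 1]]}}

```text
time_s: 12.2
eef_pos: [518.6, 158.7, 81.8]
tcp_rot: [0.0, 0.995, -0.102, 0.0]
ft_force: [-0.8, -0.6, 3.1]
opening: 19.8
grasp_force: 20.0
```

>>> {"fn": "apply_moves", "kwargs": {"targets": [[0.001, 0, 0, 0, 1], [0, 0, 0, 0, 1], [0.001, 0, 0, 0, 1], [0, 0, 0, 0, 1], [0.001, 0, 0, 0, 1], [0, 0, 0, 0, 1], [0, 0, 0, 0, 1], [0, 0, 0, 0, 1]]}}

```text
time_s: 13.2
eef_pos: [521.3, 158.1, 81.7]
tcp_rot: [0.0, 0.995, -0.102, -0.0]
ft_force: [0.1, 0.3, 0.1]
opening: 19.8
grasp_force: 20.0
```

The force fell away, so the tip is over the hole. I'll move another 1 mm toward its centre and press down slowly.

>>> {"fn": "apply_moves", "kwargs": {"targets": [[0.001, 0, 0, 0, 1], [0, 0, 0.0005, 0, 1], [0, 0, 0.0005, 0, 1], [0, 0, 0.0005, 0, 1], [0, 0, 0.0005, 0, 1], [0, 0, 0, 0, 1], [0, 0, 0, 0, 1], [0, 0, 0, 0, 1]]}}

```text
time_s: 14.2
eef_pos: [522.4, 158.0, 79.8]
tcp_rot: [0.0, 0.995, -0.102, 0.0]
ft_force: [0.0, 0.1, -0.1]
opening: 20.2
grasp_force: 20.0
```

>>> {"fn": "apply_moves", "kwargs": {"targets": [[0, 0, 0.0007, 0, 1], [0, 0, 0.0007, 0, 1], [0, 0, 0.0007, 0, 1], [0, 0, 0.0007, 0, 1], [0, 0, 0.0007, 0, 1], [0, 0, 0, 0, 1], [0, 0, 0, 0, 1], [0, 0, 0, 0, 1]]}}

```text
time_s: 15.2
eef_pos: [522.3, 157.9, 76.2]
tcp_rot: [0.0, 0.995, -0.102, -0.0]
ft_force: [1.3, -1.8, -1.0]
opening: 20.0
grasp_force: 20.0
```

>>> {"fn": "apply_moves", "kwargs": {"targets": [[0.0004, 0.0005, 0, 0, 1], [0, 0, 0, 0, 1], [0, 0, 0.001, 0, 1], [0, 0, 0.001, 0, 1], [0, 0, 0.001, 0, 1], [0, 0, 0.001, 0, 1], [0, 0, 0, 0, 1], [0, 0, 0, 0, 1]]}}

```text
time_s: 16.2
eef_pos: [522.7, 157.4, 72.3]
tcp_rot: [0.0, 0.995, -0.102, 0.0]
ft_force: [1.1, -0.1, -0.4]
opening: 19.5
grasp_force: 20.0
```

>>> {"fn": "apply_moves", "kwargs": {"targets": [[0.0003, 0.0002, 0, 0, 1], [0, 0, 0.001, 0, 1], [0, 0, 0.001, 0, 1], [0, 0, 0.001, 0, 1], [0, 0, 0.001, 0, 1], [0, 0, 0.001, 0, 1], [0, 0, 0, 0, 1], [0, 0, 0, 0, 1]]}}

```text
time_s: 17.2
eef_pos: [522.9, 157.2, 67.3]
tcp_rot: [0.0, 0.995, -0.102, 0.0]
ft_force: [0.0, -0.5, -0.6]
opening: 19.9
grasp_force: 20.0
```

>>> {"fn": "apply_moves", "kwargs": {"targets": [[0, 0, 0.001, 0, 1], [0, 0, 0.001, 0, 1], [0, 0, 0.001, 0, 1], [0, 0, 0.001, 0, 1], [0, 0, 0.001, 0, 1], [0, 0, 0, 0, 1], [0, 0, 0, 0, 1], [0, 0, 0, 0, 1]]}}

```text
time_s: 18.2
eef_pos: [522.9, 157.1, 62.3]
tcp_rot: [0.0, 0.995, -0.102, 0.0]
ft_force: [0.6, -0.2, -0.7]
opening: 19.6
grasp_force: 20.0
```

>>> {"fn": "apply_moves", "kwargs": {"targets": [[0, 0, 0.0005, 0, 1], [0, 0, 0.0005, 0, 1], [0, 0, 0.0005, 0, 1], [0, 0, 0.0003, 0, 1], [0, 0, 0, 0, 1], [0, 0, 0, 0, 1], [0, 0, 0, 0, 1], [0, 0, 0, 0, 1]]}}

```text
time_s: 19.2
eef_pos: [522.9, 157.1, 60.5]
tcp_rot: [0.0, 0.995, -0.102, 0.0]
ft_force: [-1.0, -0.3, 1.2]
opening: 20.1
grasp_force: 20.0
```

Contact is starting, so I'll press 1 mm more to confirm it is seated.

>>> {"fn": "apply_moves", "kwargs": {"targets": [[0, 0, 0.0005, 0, 1], [0, 0, 0.0005, 0, 1], [0, 0, 0, 0, 1], [0, 0, 0, 0, 1], [0, 0, 0, 0, 1], [0, 0, 0, 0, 1], [0, 0, 0, 0, 1], [0, 0, 0, 0, 1]]}}

```text
time_s: 20.2
eef_pos: [522.9, 157.1, 59.4]
tcp_rot: [0.0, 0.995, -0.102, 0.0]
ft_force: [-1.5, -0.7, 4.1]
opening: 19.8
grasp_force: 20.0
```

Seated at about 4.7 N, which is about 1.5 mm of squash. I'll relax upward, release and lift.

>>> {"fn": "apply_moves", "kwargs": {"targets": [[0, 0, -0.0005, 0, 1], [0, 0, -0.0005, 0, 1], [0, 0, 0, 0, 1], [0, 0, 0, 0, 0.6], [0, 0, 0, 0, 0.5], [0, 0, 0, 0, 0.5], [0, 0, 0, 0, 0.5], [0, 0, 0, 0, 0.5]]}}

```text
time_s: 21.2
eef_pos: [522.9, 157.1, 60.4]
tcp_rot: [0.0, 0.995, -0.102, 0.0]
ft_force: [1.2, 0.7, -0.2]
opening: 43.2
grasp_force: 0.0
```

>>> {"fn": "apply_moves", "kwargs": {"targets": [[0, 0, -0.01, 0, 0.5], [0, 0, -0.03, 0, 0.5], [0, 0, -0.04, 0, 0.5], [0, 0, -0.04, 0, 0.5], [-0.04, 0, -0.02, 0, 0.5], [-0.02, 0, 0, 0, 0.5], [0, 0, 0, 0, 0.5], [0, 0, 0, 0, 0.5]]}}

```text
time_s: 22.2
eef_pos: [464.8, 169.0, 200.7]
tcp_rot: [0.0, 0.995, -0.103, 0.0]
ft_force: [0.8, 0.5, -0.0]
opening: 43.8
grasp_force: 0.0
```

```bash
python3 - <<'E'
from h import *
s=readout.sense();print(s['eef_pos'],s['ft_force'])
grab('wrist','w3');grab('scene','s3')
p,w=world('w3')
m=(w[...,2]>80)&(w[...,2]<110)&(abs(w[...,0]-523)<25)&(abs(w[...,1]-158)<25)
t=m&(w[...,2]>np.nanpercentile(w[m][:,2],50))
print(np.percentile(w[m][:,2],[5,50,95]),cv2.minAreaRect(w[t][:,:2].astype(np.float32)))
A=np.c_[w[t][:,:2],np.ones(t.sum())];print('slope',np.linalg.lstsq(A,w[t][:,2],rcond=None)[0])
a=cv2.imread('pics/w3.png')[60:260,150:410];b=cv2.imread('pics/s3.png')[140:260,230:400]
cv2.imwrite('pics/end.png',np.hstack([cv2.resize(a,(400,308)),cv2.resize(b,(400,308))]))
E
```

```text
[464.75176073 168.9911046  200.67480425] [ 0.82995856  0.51294624 -0.04273471]
[93.22272332 94.57735286 95.82083068] ((522.817138671875, 157.9688262939453), (19.26572036743164, 19.410633087158203), 78.2845230102539)
slope [ 6.82500462e-03 -9.66842663e-04  9.17733183e+01]
```

View pics/end.png

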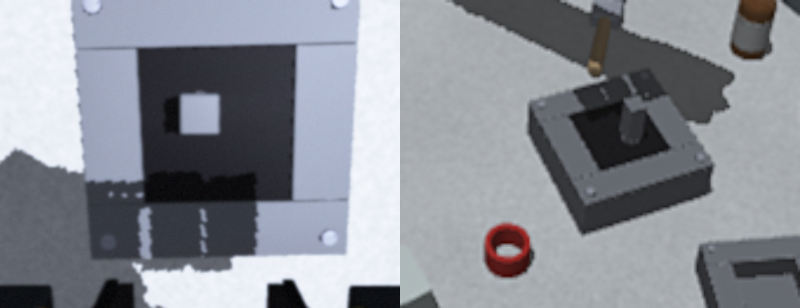

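The pin stands upright at crop px (198,113). Its top is at z ≈ 94.6 mm against the 95 mm expected when seated, and the tool is clear of it. Handing in.

```bash
python3 -c "
from h import *
print(ticket.close_job())"
```

```text
the job is handed in; nothing more can be done
None
```

The pin was slid over the plate into the hole and pushed home until its collar rested on the plate (plate squash about 1.5 mm), then let go upright; the job was handed in at about 22 s.

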